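# Put the desk things back in their own trays

## Task

The desk has been wiped down: put each thing back in the middle of its own place, standing or lying flat inside the rim - the potted plant in the terracotta saucer, the pencil cup on the round white coaster with the green inlay, the memo block in the square yellow tray and the stapler lengthwise in the long blue tray. Keep the plant and the pencil cup upright, set everything down gently rather than dropping it, and leave the mug and the candle jar standing where they are.

Things in the scene. Friction and masses are not known exactly. Their poses are not given: they have to be found in the camera images.
- plant: Small green succulent in a round terracotta pot, about 0.25 kg. Pot 56 mm tall: foot 52 mm in diameter widening to 58 mm at 40 mm up, then a rim band 64 mm in diameter from 40 to 56 mm up (grip here). The leaves stay within 64 mm diameter and reach 92 mm above the foot. Loose. Origin: centre of the underside; z up.
- pencil_cup: Round white ceramic pencil cup with a green band round it, holding five coloured pencils fixed in it, about 0.28 kg. 66 mm in diameter, straight sides, 78 mm tall; the pencils reach up to 110 mm and stay inside the cup's outline seen from above. Loose. Origin: centre of the underside; z up.
- memo_block: Square block of yellow memo paper with an orange and a white band round its sides and a smaller orange note on its top, 62 x 62 mm, 45 mm tall, about 0.14 kg. Loose and solid. Origin: centre of the underside; x and y along its sides, z up.
- stapler: Small blue desk stapler with a black foot plate, 105 mm long (its x axis), 32 mm wide (y), 50 mm tall, about 0.18 kg. The blue top lever spans 34 to 50 mm up, 32 mm wide over nearly the whole length; the foot plate, 32 mm wide, is the lowest 9 mm; between them it is narrower. Loose, one rigid piece. Origin: centre of the underside; z up.
- saucer: Round terracotta saucer for the potted plant, fixed to the desk. 96 mm in outer diameter at the rim, rim 9 mm high, flat inner floor at 3 mm height and about 78 mm in diameter. Origin: centre of the underside, at desk height; z up.
- coaster: Round white coaster with a green inlay for the pencil cup, fixed to the desk. 104 mm in outer diameter, rim 4 mm thick and 8 mm high, flat green floor at 3 mm height, 96 mm in diameter. Origin: centre of the underside, at desk height; z up.
- yellow_tray: Square shallow yellow tray for the memo block, fixed to the desk. 92 x 92 mm outside, 84 x 84 mm inside, lip 4 mm thick and 8 mm high, floor at 3 mm height. Origin: centre of the underside, at desk height; x and y along its sides, z up.
- blue_tray: Long shallow blue tray for the stapler, fixed to the desk. 136 mm long (its x axis) and 66 mm wide (y) outside, 128 x 58 mm inside, lip 4 mm thick and 8 mm high, floor at 3 mm height. Either way round of the stapler fits. Origin: centre of the underside, at desk height; z up.
- mug: Empty blue ceramic mug, 74 mm in diameter at the rim, 82 mm tall, with a handle at its +y side that reaches about 75 mm from the axis. Loose, not to be moved. Origin: centre of the underside; z up.
- candle: Amber glass candle jar with a brass lid, 63 mm in diameter, 74 mm tall. Loose, not to be moved. Origin: centre of the underside; z up.

How it is judged:
By the outcome, as a careful person would: the job done as asked, in the order asked, and still so for the second after the job is handed in, with the robot touching nothing.
It also fails if it takes over 112 s, if anything falls off the work surface, if the arm or the gripper's body presses on something with over 40 N, if the wrist force passes 120 N, or if a joint passes its speed limit or range.

## Robot

A 7-joint arm with a two-finger parallel gripper is mounted at the origin on the work surface. World frame = base frame: x ahead of the robot, y to its left, z up, the work surface at z = 0. Lengths are in m, angles in rad, forces in N, time in s.
With the tool pointing down it reaches from about 0.35 to 0.9 m from the base axis. Payload 7.2 kg.
Tool frame: the origin (TCP) lies midway between the tips of the shut fingers; the grasp point (between the pads) lies 19 mm behind it; z points along the fingers, y is the line along which they close (so a half turn about z gives the same grasp; the last joint's range is limited). The gripper opens to 88 mm and grips with 3 to 60 N. Pads are 20 mm wide; open, the fingers measure 115 mm over their backs; the gripper's body (75 mm by 178 mm) begins 61 mm behind the grasp point.
Start: joints at [-1.223, 0.411, -0.013, 1.596, 0.006, 1.134, -0.082], TCP at [0.252, 0.572, 0.223] pointing down, gripper open.
Joint ranges: [-2.95, 2.95], [-0.29, 1.99], [-1.47, 1.44], [0.14, 2.54], [-1.03, 4.17], [0.13, 1.85], [-2.86, 2.86]. Speed limits (rad/s): [2.39, 2.39, 3.01, 3.01, 3.14, 3.14, 3.14].

## Interface

Orientations are given as a rotation vector (axis times angle).
In Python, from bench import env, readout, optics, job gives the robot as it stands. The module is installed in compiled form; this text tells all that it offers. Calls block until the motion is done:
- env.movep(position, orientation): joint-space move of the TCP to a pose.
- env.move_linear(position, rate=0.15, rot=None): straight line of the TCP; rot=None keeps the orientation; rate is the mean speed in m/s.
- env.movej(angles): joint-space move.
- env.move_gripper(opening, strength=None): finger opening in m; strength is the grip in N (None keeps the last); returns when the fingers have stopped.
- env.wait(seconds).
- env.solve_ik(position, orientation): joint angles nearest the present ones, or None.
- readout.get_state(): the state.
- optics.capture(name): name is "scene" or "top" or "wrist"; returns the picture (400x640x3 uint8, red, green, blue); there is no depth.
- optics.camera_model(name): a dict with "fx", "fy", "cx", "cy" (pixels), "R" (3x3) and "t" (3): a world point X has camera coordinates R X + t; the wrist camera has in their place "T_tool_cam" (4x4, takes a point from camera to tool coordinates, whose origin is the TCP and whose axes are the flange's). Camera axes: x right, y down, z forward; pixel columns grow to the right and rows downward; lengths in m; the calibration is good to about 2 mm. A picture is of the moment at which its call begins: read the wrist's pose just before it. camera_model takes no time and is no camera call.
A pose or a line that the arm cannot do raises env.MotionError and nothing moves.
- job.sign_off(): hands the job in; it is judged then, once.
The state is a dict: "t": time; "joints": joint angles; "joint_vel": joint speeds; "effort": joint torques, N m; "position": TCP position; "tcp_rot": TCP orientation; "contact_force": force on the tool from outside, world axes, zero at the start; "torque": the same for the moment, N m; "width": finger opening in m; "gripper_force": force on a finger pad.
Only numpy, scipy, OpenCV 4.12 (cv2) and the standard library are available. Lean on these libraries where they do the work, as an engineer would, in place of code of your own. Each camera call takes 0.05 s, during which the arm holds its last target. There are 200 camera calls.

## Working session

There is one attempt and no reset: what is moved stays moved. The work goes in short steps, each a Python script; the robot and the scene stay as the last script left them, time stands still between calls to the robot, and variables do not carry over. Pictures are saved under pics/ and viewed, at most 14 in all, crops included, and the job is handed in when it is done.

```bash
mkdir -p pics
python3 - <<'E'
from bench import env, readout, optics, job
import cv2,numpy as np
np.set_printoptions(precision=4,suppress=True)
for n in("top","scene"):
    cv2.imwrite(f"pics/{n}0.png",optics.capture(n)[:,:,::-1]); print(n,optics.camera_model(n))
print(optics.camera_model("wrist")); print(readout.get_state())
E
```

```text
top {'fx': 460.78436614028385, 'fy': 460.78436614028385, 'cx': 318.88606064402626, 'cy': 201.0110358384456, 'R': array([[-0.0256, -0.9997,  0.0058],
       [-0.9895,  0.0245, -0.1427],
       [ 0.1425, -0.0094, -0.9898]]), 't': array([0.0193, 0.4989, 1.0344])}
scene {'fx': 495.472515704527, 'fy': 495.472515704527, 'cx': 317.96595133181427, 'cy': 192.96598922337031, 'R': array([[ 0.6689,  0.7432,  0.0134],
       [ 0.5822, -0.5126, -0.6311],
       [-0.4621,  0.43  , -0.7756]]), 't': array([-0.3203, -0.2694,  1.4316])}
{'fx': 335.54169224716173, 'fy': 335.54169224716173, 'cx': 320.32453651215906, 'cy': 203.3425221247459, 'T_tool_cam': array([[-0.0007, -0.9566, -0.2913,  0.0804],
       [ 1.    , -0.0012,  0.0014,  0.0001],
       [-0.0017, -0.2913,  0.9566, -0.1617],
       [ 0.    ,  0.    ,  0.    ,  1.    ]])}
{'t': 0.1, 'joints': array([-1.2232,  0.4118, -0.0127,  1.5969,  0.0056,  1.1343, -0.0822]), 'joint_vel': array([ 0.0004, -0.0017,  0.0014, -0.0018, -0.0007, -0.0023, -0.0006]), 'effort': array([  0.0018, -58.9096,   0.6433, -29.1712,  -0.0538,   0.0144,
         0.    ]), 'position': array([0.2523, 0.5713, 0.2219]), 'tcp_rot': array([-0.6483, -3.0738,  0.0022]), 'contact_force': array([-0.035 , -0.0546,  0.6147]), 'torque': array([ 0.0099, -0.0226, -0.0057]), 'gripper_force': 0.0, 'width': 0.08803218698271169}
```

View pics/top0.png

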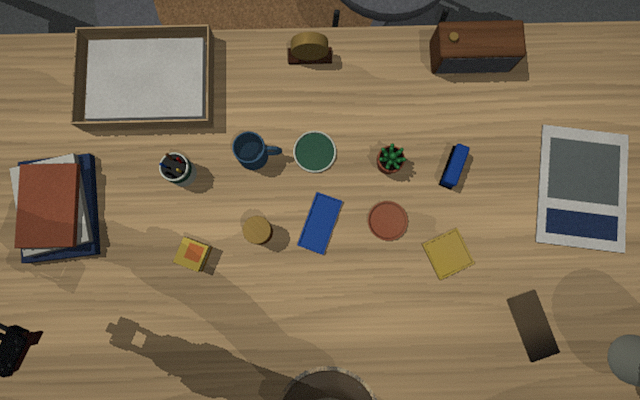

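View pics/scene0.png

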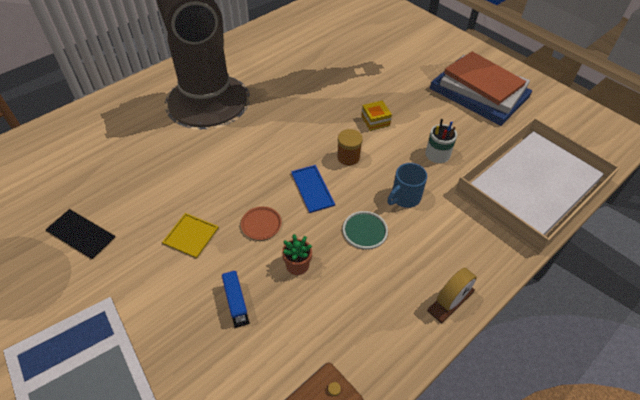

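The top view shows the saucer at (388,220), coaster (315,152), yellow tray (447,253), blue tray (321,223), plant (391,158), cup (175,167), memo (193,252), stapler (454,166), mug (250,150) with its handle towards the coaster, and candle (257,230). The scene view agrees: everything is standing. Next I'll compute coarse positions.

```bash
cat > h.py <<'E'
from bench import env, readout, optics, job
import cv2,numpy as np
from scipy.spatial.transform import Rotation as Ro
np.set_printoptions(precision=4,suppress=True)
def cam(n):
    m=optics.camera_model(n)
    if n=="wrist":
        s=readout.get_state(); T=np.eye(4); T[:3,:3]=Ro.from_rotvec(s["tcp_rot"]).as_matrix(); T[:3,3]=s["position"]
        W=T@m["T_tool_cam"]; m["Rc"]=W[:3,:3]; m["C"]=W[:3,3]
    else: m["Rc"]=m["R"].T; m["C"]=-m["R"].T@m["t"]
    return m
def ray(m,px,z):
    px=np.atleast_2d(np.asarray(px,float))
    d=np.c_[(px[:,0]-m["cx"])/m["fx"],(px[:,1]-m["cy"])/m["fy"],np.ones(len(px))]@m["Rc"].T
    return (m["C"]+d*((z-m["C"][2])/d[:,2])[:,None])[:,:2]
HUE=dict(terra=((0,100,50),(9,255,255)),green=((40,60,20),(90,255,255)),yellow=((21,120,60),(34,255,255)),
  blue=((105,150,40),(125,255,255)),orange=((5,150,130),(17,255,255)))
def blob(img,col,near,r=40,pick="big"):
    """largest contour of a colour within r px of a pixel"""
    k=cv2.inRange(cv2.cvtColor(img,cv2.COLOR_RGB2HSV),*HUE[col]); w=np.zeros_like(k); cv2.circle(w,tuple(map(int,near)),r,255,-1)
    c,_=cv2.findContours(k&w,cv2.RETR_EXTERNAL,cv2.CHAIN_APPROX_NONE)
    return max(c,key=cv2.contourArea)[:,0,:].astype(np.float32)
def rect(m,c,z):
    """min-area rectangle on plane z: centre, sizes, angle of the long side"""
    p=cv2.boxPoints(cv2.minAreaRect((ray(m,c,z)*1000).astype(np.float32)))
    e=[p[1]-p[0],p[2]-p[1]]; e.sort(key=lambda v:-np.hypot(*v))
    return p.mean(0)/1000,[float(np.hypot(*v)) for v in e],float(np.degrees(np.arctan2(e[0][1],e[0][0]))%180)
def circ(m,c,z):
    (x,y),(a,b),_=cv2.fitEllipse((ray(m,c,z)*1000).astype(np.float32)); return np.array([x,y])/1000,(a,b)
def down(yaw):
    """tool down, closing axis (tool y) at world angle yaw"""
    y=np.array([np.cos(yaw),np.sin(yaw),0]); z=np.array([0,0,-1.]); return Ro.from_matrix(np.c_[np.cross(y,z),y,z]).as_rotvec()
E
python3 - <<'E'
from h import *
m=cam("top"); im=cv2.imread("pics/top0.png")[:,:,::-1].copy()
print("saucer",circ(m,blob(im,"terra",(388,220),30),.009))
print("coaster",circ(m,blob(im,"green",(315,152),28),.003))
print("ytray",rect(m,blob(im,"yellow",(447,253)),.008))
print("btray",rect(m,blob(im,"blue",(321,223),45),.008))
print("plant",circ(m,blob(im,"green",(391,157),25),.08),ray(m,(391,157),.07))
print("memo note",rect(m,blob(im,"orange",(193,252),25),.045),"top",rect(m,blob(im,"yellow",(193,252),25),.045))
print("stapler",rect(m,blob(im,"blue",(454,166),30),.05))
print("cup",ray(m,(174,162),.078), "mug",ray(m,(249,148),.082),"handle",ray(m,(281,151),.05),"candle",ray(m,(257,228),.074))
R=Ro.from_rotvec(readout.get_state()["tcp_rot"]).as_matrix(); print(R)
E
```

```text
saucer (array([ 0.4497, -0.1498]), (77.5155258178711, 87.50227355957031))
coaster (array([0.6268, 0.0144]), (90.13365173339844, 90.35311889648438))
ytray (array([ 0.3714, -0.2936], dtype=float32), [93.2790298461914, 93.23031616210938], 113.47270965576172)
btray (array([0.4514, 0.0064], dtype=float32), [133.79470825195312, 62.89183807373047], 158.5699005126953)
plant (array([ 0.5898, -0.1602]), (50.19769287109375, 50.96657180786133)) [[ 0.5916 -0.16  ]]
memo note (array([0.3879, 0.2932], dtype=float32), [35.57023620605469, 35.52166748046875], 157.8812255859375) top (array([0.3841, 0.2984], dtype=float32), [66.47908782958984, 62.967655181884766], 67.42431640625)
stapler (array([ 0.5731, -0.3111], dtype=float32), [105.88726043701172, 34.391475677490234], 154.94424438476562)
cup [[0.59   0.3312]] mug [[0.6173 0.1617]] handle [[0.6169 0.092 ]] candle [[0.4367 0.1459]]
[[-0.9148  0.4039 -0.0005]
 [ 0.4039  0.9148 -0.0013]
 [-0.0001 -0.0014 -1.    ]]
```

Run:
```python
from h import *
for i,(x,y) in enumerate([(0.5,.28),(0.5,-.15)]):
    env.movep([x,y,.22],down(np.pi/2)); env.wait(.3)
    m=cam("wrist"); im=optics.capture("wrist"); cv2.imwrite(f"pics/w{i}.png",im[:,:,::-1]); np.savez(f"w{i}.npz",Rc=m["Rc"],C=m["C"])
    print(m["C"],readout.get_state()["t"],readout.get_state()["joints"])
```

```text
[0.4193 0.2808 0.3817] 1.875 [-0.6409  0.3241  0.0575  1.7327 -0.0208  1.0855  0.9949]
[ 0.4199 -0.1493  0.3817] 3.8083 [-0.0656  0.2387  0.3162  1.865  -0.0848  1.051   1.856 ]
```

View pics/w0.png

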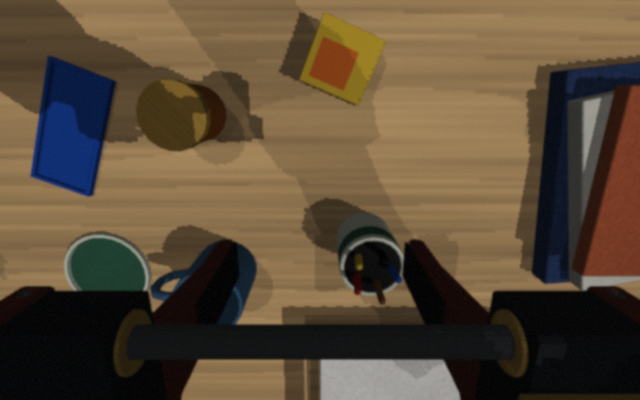

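View pics/w1.png

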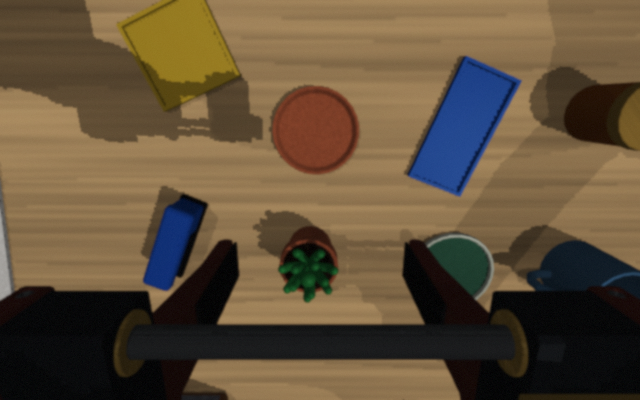

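Wrist view 0 shows the memo note at (333,63), cup rim at (371,263) and coaster at (108,265). Wrist view 1 shows the saucer at (316,129), blue tray (465,125), plant (308,272), stapler (175,240) and the yellow tray cut off at the top edge (180,50).

Run:
```python
from h import *
def L(i):
    m=optics.camera_model("wrist"); d=np.load(f"w{i}.npz"); m["Rc"]=d["Rc"]; m["C"]=d["C"]; return m,cv2.imread(f"pics/w{i}.png")[:,:,::-1].copy()
m,im=L(0)
print("memo note",rect(m,blob(im,"orange",(333,63),45),.045)); 
print("memo yellow",rect(m,blob(im,"yellow",(343,58),70),.045))
print("btray",rect(m,blob(im,"blue",(73,125),80),.008))
print("coaster",circ(m,blob(im,"green",(108,263),45),.003))
g=cv2.cvtColor(im,cv2.COLOR_RGB2HSV); w=cv2.inRange(g,(0,0,110),(180,60,255)); s=np.zeros_like(w); cv2.circle(s,(371,262),38,255,-1); w&=s; w[:235]=0
c=np.argwhere(w)[:,::-1]; print("cup rim",circ(m,cv2.convexHull(c.astype(np.float32))[:,0],.078),len(c))
m,im=L(1)
print("saucer",circ(m,cv2.convexHull(blob(im,"terra",(316,129),50))[:,0],.009))
print("btray",rect(m,blob(im,"blue",(465,125),80),.008))
print("coaster",ray(m,(451,268),.003))
print("stapler",rect(m,blob(im,"blue",(175,240),60),.05))
c=blob(im,"yellow",(180,50),75); p=ray(m,c,.008); print("ytray minx..",p.min(0),p.max(0),[ray(m,q,.008)[0] for q in((120,23),(240,75),(166,110))])
t=blob(im,"terra",(308,255),45); h=cv2.convexHull(np.r_[t])[:,0]
print("plant leaves",circ(m,cv2.convexHull(blob(im,"green",(308,272),45))[:,0],.08), "terra z.05 y-range",ray(m,t,.056)[:,1].min(),ray(m,t,.056)[:,1].max(),"minx at 0.056 & 0",ray(m,t,.056).min(0),ray(m,t,0).min(0))
cv2.imwrite("pics/crop.png",np.hstack([cv2.resize(a,None,fx=4,fy=4,interpolation=cv2.INTER_CUBIC) for a in (im[215:315,260:360],L(0)[1][200:300,320:420])])[:,:,::-1])
```

```text
memo note (array([0.3826, 0.3059], dtype=float32), [19.834028244018555, 15.285151481628418], 158.9538116455078)
memo yellow (array([0.383 , 0.3007], dtype=float32), [62.49607467651367, 62.43638610839844], 67.56013488769531)
btray (array([0.4498, 0.0094], dtype=float32), [134.47103881835938, 67.57388305664062], 158.65988159179688)
coaster (array([0.6195, 0.0135]), (76.66476440429688, 93.75699615478516))
cup rim (array([0.579 , 0.3335]), (63.76093673706055, 64.81664276123047)) 348
saucer (array([ 0.4514, -0.1544]), (92.12619018554688, 92.9692153930664))
btray (array([0.4497, 0.0054], dtype=float32), [134.0045928955078, 65.98192596435547], 158.6024627685547)
coaster [[0.6202 0.0152]]
stapler (array([ 0.5681, -0.3087], dtype=float32), [110.39990234375, 35.309940338134766], 155.7067413330078)
ytray minx.. [ 0.3251 -0.3531] [ 0.4292 -0.2325] [array([ 0.3454, -0.349 ]), array([ 0.394 , -0.2325]), array([ 0.4292, -0.3143])]
plant leaves (array([ 0.5868, -0.1614]), (59.48815155029297, 61.98938751220703)) terra z.05 y-range -0.19096264006149452 -0.13192658179515912 minx at 0.056 & 0 [ 0.5549 -0.191 ] [ 0.5782 -0.1981]
```

View pics/crop.png

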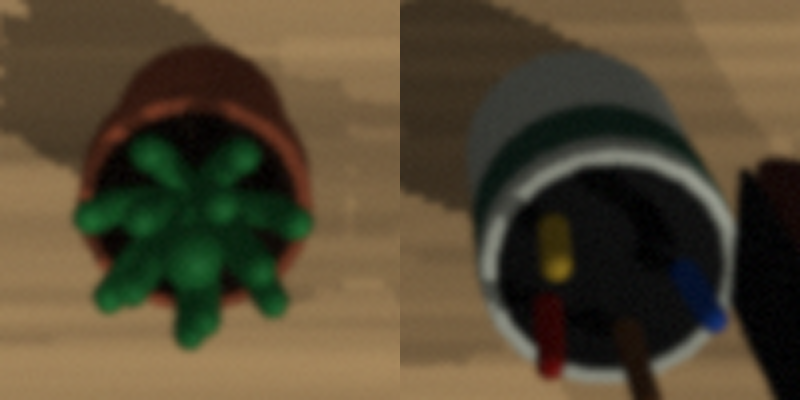

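The crop shows the pot rim at about full columns 280–338 and rows 239–291, and the cup rim as a clean white ring. I'll take closer, near-vertical wrist views to refine these.

Run:
```python
from h import *
def P(m,q,z):
    v=(np.array([*q,z])-m["C"])@m["Rc"]; return (int(m["cx"]+m["fx"]*v[0]/v[2]),int(m["cy"]+m["fy"]*v[1]/v[2]))
def shot(i,x,y):
    env.movep([x,y,.2],down(np.pi/2)); env.wait(.3); m=cam("wrist"); im=optics.capture("wrist"); cv2.imwrite(f"pics/w{i}.png",im[:,:,::-1]); np.savez(f"w{i}.npz",Rc=m["Rc"],C=m["C"]); return m,im
hull=lambda c:cv2.convexHull(c)[:,0]
m,im=shot(2,.61,-.17)
print("stapler",rect(m,blob(im,"blue",P(m,(.57,-.309),.05),70),.05))
print("saucer",circ(m,hull(blob(im,"terra",P(m,(.451,-.154),.009),55)),.009))
print("coaster",circ(m,hull(blob(im,"green",P(m,(.62,.015),.003),55)),.003))
t=blob(im,"terra",P(m,(.587,-.161),.056),45); print("plant",circ(m,hull(t),.056)); print("leaf",circ(m,hull(blob(im,"green",P(m,(.587,-.161),.08),45)),.08))
m,im=shot(3,.46,-.15)
print("saucer",circ(m,hull(blob(im,"terra",P(m,(.451,-.154),.009),55)),.009))
print("ytray",rect(m,blob(im,"yellow",P(m,(.37,-.292),.008),75),.008))
print("btray",rect(m,blob(im,"blue",P(m,(.45,.006),.008),85),.008))
m,im=shot(4,.6,.2)
g=cv2.cvtColor(im,cv2.COLOR_RGB2HSV); w=cv2.inRange(g,(0,0,110),(180,60,255)); s=np.zeros_like(w); cv2.circle(s,P(m,(.58,.333),.078),48,255,-1)
c=np.argwhere(w&s)[:,::-1]; print("cup",circ(m,hull(c.astype(np.float32)),.078))
print("coaster",circ(m,hull(blob(im,"green",P(m,(.62,.015),.003),55)),.003))
print(readout.get_state()["t"])
a=[cv2.resize(cv2.imread(f"pics/w{i}.png"),(400,250)) for i in(2,3,4)]; cv2.imwrite("pics/m.png",np.vstack([np.hstack(a[:2]),np.hstack([a[2],a[2]*0])]))
```

```text
stapler (array([ 0.5741, -0.3093], dtype=float32), [100.24260711669922, 37.76958084106445], 155.91932678222656)
saucer (array([ 0.4522, -0.1544]), (91.93082427978516, 92.95953369140625))
coaster (array([0.6249, 0.0155]), (91.69796752929688, 93.552001953125))
plant (array([ 0.5746, -0.1677]), (30.303176879882812, 46.67496109008789))
leaf (array([ 0.5892, -0.1618]), (59.971214294433594, 60.343292236328125))
saucer (array([ 0.4513, -0.1544]), (92.2365951538086, 93.13919830322266))
ytray (array([ 0.37  , -0.2928], dtype=float32), [93.94442749023438, 92.8912353515625], 113.1504135131836)
btray (array([0.4496, 0.0052], dtype=float32), [133.9532928466797, 66.45680236816406], 158.5806427001953)
cup (array([0.5796, 0.3349]), (64.14002227783203, 70.54200744628906))
coaster (array([0.6245, 0.0143]), (91.03395080566406, 92.8642578125))
7.45
```

View pics/m.png

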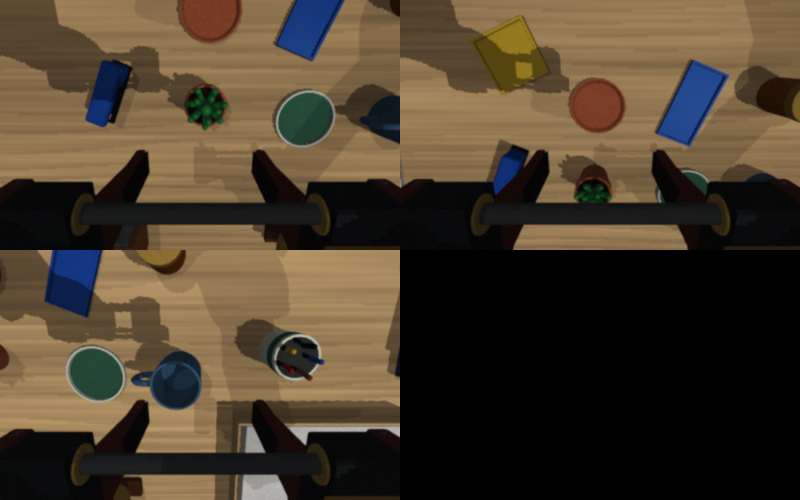

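The combined picture shows all the targets clearly and the masks look sound. The leaves and pot rim agree on the plant being near (0.589,-0.161). I'll start with the plant.

```bash
cat >> h.py <<'E'
def fz(n=5):
    v=[]
    for _ in range(n): v.append(readout.get_state()["contact_force"][2]); env.wait(.02)
    return float(np.mean(v))
def pick(xy,zg,yaw,force,lift=.12,open_=.088):
    env.move_gripper(open_); z=zg-.019
    env.movep([*xy,z+lift],down(yaw)); env.move_linear([*xy,z],.12)
    env.move_gripper(0,force); s=readout.get_state(); print("grip",s["width"],s["gripper_force"],s["position"])
    env.move_linear([*xy,z+lift],.12); print("lifted",readout.get_state()["width"],fz(),"t",readout.get_state()["t"])
def place(xy,zg,yaw,carry=.12,rel=.012,floor=.003,lin=True):
    z=zg-.019+floor; r=down(yaw)
    if lin: env.move_linear([*xy,z+carry],.22,r)
    else: env.movep([*xy,z+carry],r)
    env.move_linear([*xy,z+.006],.12); env.wait(.2); f0=fz(); k=.006
    while k>-.004:
        k-=.0007; env.move_linear([*xy,z+k],.02); f=fz(3)
        if f-f0>1.5: break
    print("contact at",k,f-f0); w=readout.get_state()["width"]
    env.move_gripper(w+rel); env.wait(.2); env.move_linear([*xy,z+carry],.12)
    s=readout.get_state(); print("done",s["width"],"t",s["t"])
E
python3 - <<'E'
from h import *
pick((.589,-.161),.049,np.pi/2,20)
place((.4514,-.1540),.049,np.pi/2)
cv2.imwrite("pics/t1.png",optics.capture("scene")[:,:,::-1])
m=cam("wrist"); im=optics.capture("wrist"); cv2.imwrite("pics/w5.png",im[:,:,::-1])
E
```

```text
grip 0.06354246390061025 20.000260770320892 [ 0.5892 -0.1612  0.0304]
lifted 0.06332280883245635 -2.4477233133717986 t 11.9167
contact at -0.00030000000000000057 10.420454516118202
done 0.0756746393473936 t 18.55
```

View pics/t1.png

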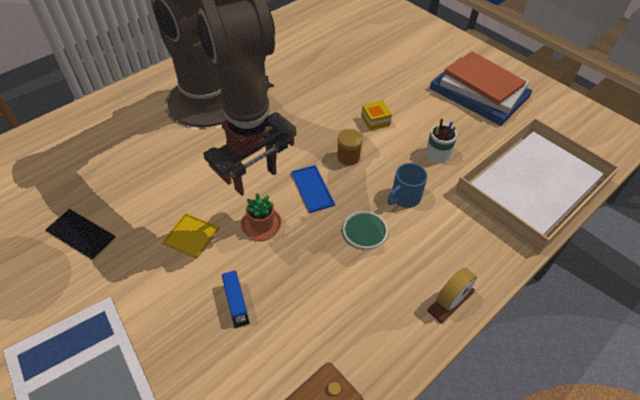

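The plant stands upright in the saucer at about (261,222). The pencil cup is next.

```bash
sed -i 's/k-=.0007/k-=.0004/' h.py
python3 - <<'E'
from h import *
# leave the plant clear: rise first
p=readout.get_state()["position"]; env.move_linear([p[0],p[1],.2],.2)
pick((.5795,.334),.062,np.pi/2,22,lift=.13)
place((.6246,.0148),.062,np.pi/2,carry=.13,rel=.010)
env.movep([.5,-.08,.22],down(np.pi/2)); env.wait(.3)
m=cam("wrist"); im=optics.capture("wrist"); cv2.imwrite("pics/w6.png",im[:,:,::-1]); np.savez("w6.npz",Rc=m["Rc"],C=m["C"])
cv2.imwrite("pics/t6.png",optics.capture("top")[:,:,::-1])
print(readout.get_state()["t"])
a=cv2.imread("pics/w6.png");b=cv2.imread("pics/t6.png")[110:270,280:480]
cv2.imwrite("pics/m6.png",np.hstack([cv2.resize(a,(400,250)),cv2.resize(b,(312,250),interpolation=cv2.INTER_CUBIC)]))
E
```

```text
grip 0.06675461481758607 22.000398226082325 [0.5797 0.334  0.0435]
lifted 0.06687588523745072 -2.5213419236164913 t 24.3167
contact at -1.6263032587282567e-18 6.889645084943048
done 0.07719789255983217 t 33.7333
34.825
```

View pics/m6.png

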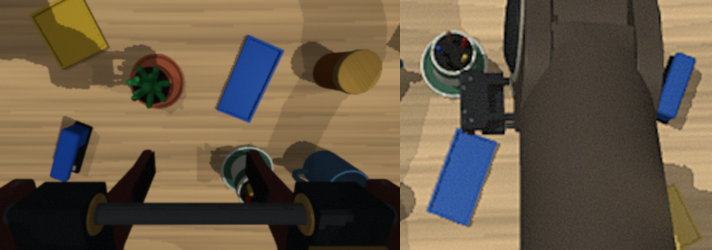

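Both are seated: the plant in its saucer (left panel, around (155,82)) and the cup inside the coaster (right panel, around (455,52)). The memo block and stapler are next.

Run:
```python
from h import *
D=np.radians
pick((.3833,.300),.030,D(67.5),15,lift=.17)
place((.370,-.2922),.030,D(113.15),carry=.17,rel=.016,lin=False)
pick((.573,-.310),.043,D(65.4),15,lift=.15,open_=.07)
place((.450,.0056),.043,D(68.6),carry=.15,rel=.02,lin=False)
print(readout.get_state()["joints"])
env.movep([.46,-.15,.24],down(np.pi/2)); env.wait(.3)
m=cam("wrist"); im=optics.capture("wrist"); cv2.imwrite("pics/w7.png",im[:,:,::-1]); np.savez("w7.npz",Rc=m["Rc"],C=m["C"])
env.movep([.3,.45,.25],down(np.pi/2)); env.wait(.3)
cv2.imwrite("pics/t7.png",optics.capture("top")[:,:,::-1]); print(readout.get_state()["t"])
a=cv2.imread("pics/w7.png");b=cv2.imread("pics/t7.png")[110:290,260:500]
cv2.imwrite("pics/m7.png",np.hstack([cv2.resize(a,(400,250)),cv2.resize(b,(400,300),interpolation=cv2.INTER_CUBIC)[:250]]))
cv2.imwrite("pics/m7.png",cv2.resize(b,(800,600),interpolation=cv2.INTER_CUBIC))
```

```text
grip 0.061775459939733164 14.998153299093246 [0.3834 0.3001 0.0112]
lifted 0.06170090591274817 -1.0539191782286899 t 40.4667
contact at 0.0007999999999999984 6.5065971465113135
done 0.07805128130314032 t 50.525
grip 0.031787067380118945 14.999927580356598 [ 0.5729 -0.3103  0.0241]
lifted 0.031644107664679594 -1.7299480058671999 t 55.2917
contact at 0.0007999999999999984 4.864316801062815
done 0.05178478865931285 t 64.2167
[-0.5432  0.1652  0.4781  2.0826 -0.0953  0.9153  1.1849]
67.8417
```

View pics/m7.png

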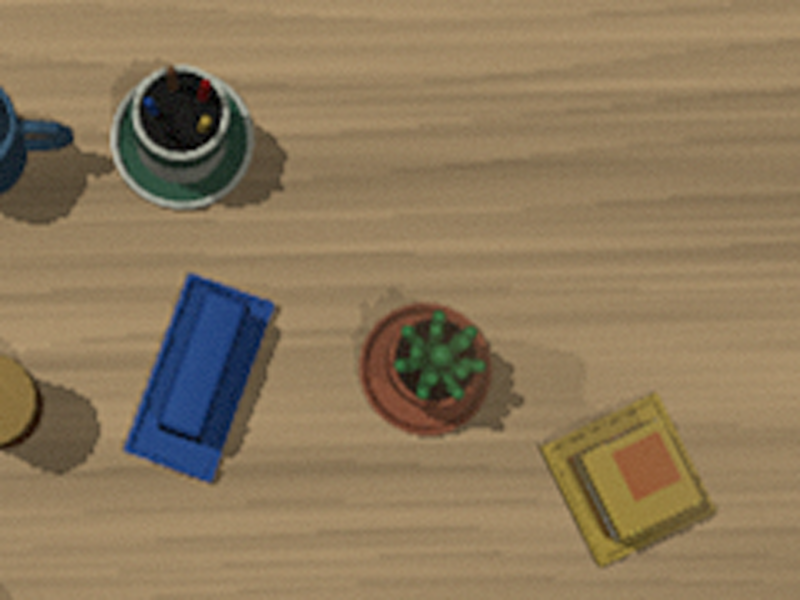

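View pics/w7.png

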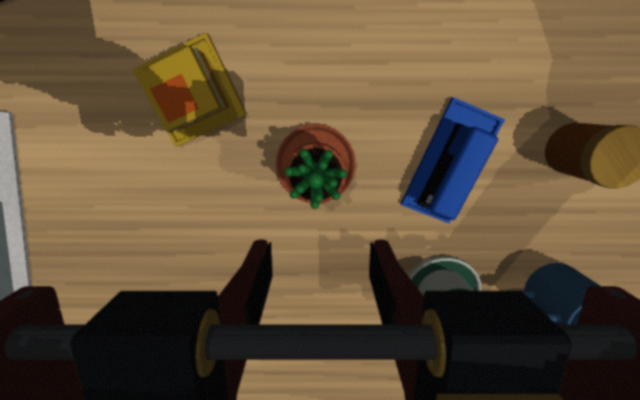

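The stapler, memo block, plant and cup all lie inside their rims, in m7 at around (205,365), (645,485), (440,355) and (182,110). I'll measure how well each is centred, using the same image for both object and target.

Run:
```python
from h import *
def load(n,f):
    im=cv2.imread(f)[:,:,::-1].copy()
    if n=="top": return cam("top"),im
    m=optics.camera_model("wrist"); d=np.load("w7.npz"); m["Rc"]=d["Rc"]; m["C"]=d["C"]; return m,im
hull=lambda c:cv2.convexHull(c)[:,0]
T=lambda x,y:(260+x*.3,110+y*.3)
m,im=load("top","pics/t7.png")
print("saucer",circ(m,hull(blob(im,"terra",T(427,370),26)),.009),"leaves",circ(m,hull(blob(im,"green",T(440,355),17)),.08))
print("ytray",rect(m,blob(im,"yellow",T(627,480),40),.008),"memo note",rect(m,blob(im,"orange",T(645,465),16),.045))
print("memo top corners",ray(m,[T(570,458),T(645,428),T(706,500),T(618,545)],.045).mean(0))
print("btray",rect(m,blob(im,"blue",T(200,378),45),.008),"stapler top",ray(m,[T(200,283),T(250,305),T(203,440),T(159,428)],.05).mean(0))
print("coaster edges",ray(m,[T(182,67+0),T(111,140),T(253,140),T(182,210)],.008),"cup rim",ray(m,[T(132,110),T(230,110),T(182,65),T(182,160)],.078))
m,im=load("w","pics/w7.png")
print("W saucer",circ(m,hull(blob(im,"terra",(316,164),50)),.009),"leaves",circ(m,hull(blob(im,"green",(316,178),40)),.08))
print("W note",rect(m,blob(im,"orange",(174,97),35),.045),"memo",ray(m,[(137,68),(189,46),(222,107),(175,132)],.045).mean(0))
print("W stapler top",ray(m,[(470,127),(498,137),(450,221),(424,212)],.05).mean(0))
```

```text
saucer (array([ 0.4491, -0.1478]), (74.82856750488281, 88.2007827758789)) leaves (array([ 0.4544, -0.153 ]), (59.573665618896484, 61.24026107788086))
ytray (array([ 0.3712, -0.2934], dtype=float32), [93.30181884765625, 93.2962646484375], 113.15282440185547) memo note (array([ 0.3792, -0.2961], dtype=float32), [36.47939682006836, 34.87605285644531], 114.4324722290039)
memo top corners [ 0.3674 -0.2882]
btray (array([0.4514, 0.0064], dtype=float32), [133.78823852539062, 62.86438751220703], 158.6219482421875) stapler top [0.4555 0.0033]
coaster edges [[ 0.678   0.0124]
 [ 0.6245  0.0653]
 [ 0.622  -0.0378]
 [ 0.5715  0.015 ]] cup rim [[ 0.6272  0.0475]
 [ 0.6256 -0.0192]
 [ 0.6581  0.0127]
 [ 0.5916  0.0143]]
W saucer (array([ 0.4515, -0.1542]), (91.97698211669922, 92.42357635498047)) leaves (array([ 0.4522, -0.1532]), (60.20002746582031, 60.55315017700195))
W note (array([ 0.3629, -0.2929], dtype=float32), [18.45960807800293, 12.880200386047363], 112.51443481445312) memo [ 0.3684 -0.2883]
W stapler top [0.456  0.0008]
```

The plant and cup are centred to about 2 mm. The stapler looks about 7 mm off lengthwise, and the memo block may be slightly off. I'll look straight down on both.

Run:
```python
from h import *
o=[]
for i,(x,y,c) in enumerate([(.53,.005,(.45,.005)),(.45,-.291,(.37,-.291))]):
    env.movep([x,y,.16+.04],down(np.pi/2)); env.wait(.3); m=cam("wrist"); im=optics.capture("wrist")
    np.savez(f"v{i}.npz",Rc=m["Rc"],C=m["C"])
    v=(np.array([*c,.03])-m["C"])@m["Rc"]; u=int(m["cx"]+m["fx"]*v[0]/v[2]); w=int(m["cy"]+m["fy"]*v[1]/v[2])
    u0,v0=u-80,max(w-80,0); print(i,u0,v0,m["C"]); o.append(cv2.resize(im[v0:v0+160,u0:u0+160],(400,400),interpolation=cv2.INTER_CUBIC))
cv2.imwrite("pics/v.png",np.hstack(o)[:,:,::-1]); print(readout.get_state()["t"])
```

```text
0 239 21 [0.4497 0.0056 0.3617]
1 238 20 [ 0.3702 -0.2902  0.3617]
71.5417
```

View pics/v.png

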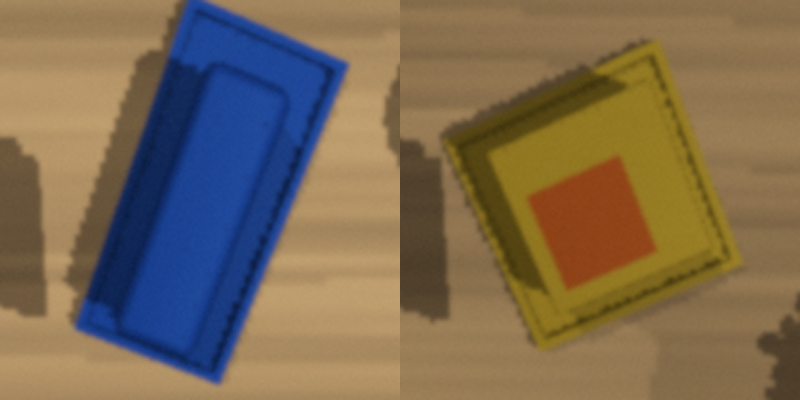

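Seen straight down, the memo block is within about 2 mm of its tray centre. The stapler's centre is at (203,212) against the tray's (209,193), so it is about 7 mm off lengthwise. I'll regrasp it and shift it.

Run:
```python
from h import *
y=np.radians(68.6)
pick((.4567,.003),.046,y,15,lift=.06,open_=.052)
place((.450,.0056),.046,y,carry=.04,rel=.02,floor=0)
env.move_linear([.45,.0056,.2],.2)
env.movep([.53,.005,.2],down(np.pi/2)); env.wait(.2); im=optics.capture("wrist")
a=cv2.resize(im[21:181,239:399],(400,400),interpolation=cv2.INTER_CUBIC)
b=cv2.resize(optics.capture("scene")[60:310,160:480],(400,312)); b=np.vstack([b,np.zeros((88,400,3),np.uint8)])
cv2.imwrite("pics/v2.png",np.hstack([a,b])[:,:,::-1]); print(readout.get_state()["t"])
```

```text
grip 0.031427347076313075 15.000549405813217 [0.4571 0.0031 0.0275]
lifted 0.032273612143921895 -2.1077071560627134 t 74.7917
contact at 0.0003999999999999984 4.370764689201279
done 0.051857423201542525 t 81.1667
82.7917
```

View pics/v2.png

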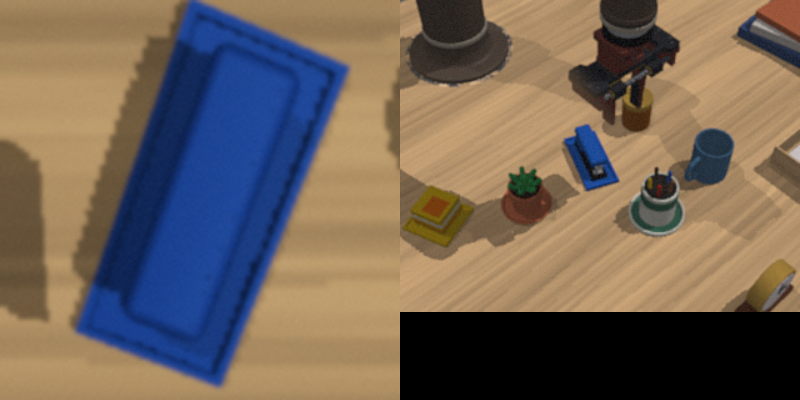

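The stapler is now centred: its top is at about (210,192) against the tray's (209,193). All four things are upright in place, and the mug and candle are undisturbed. The gripper is clear, so I'll hand in.

```bash
python3 -c "
from h import *
print(job.sign_off())"
```

```text
the job is handed in; nothing more can be done
None
```

The job is handed in: the plant, pencil cup, memo block and stapler each sit within about 2 mm of the middle of their places, the mug and candle look undisturbed, and it took about 83 s of the 112 s allowed.

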